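# Cradle a bar and slide the screw jack under its overhang

### The arm

A 6-joint arm with a two-finger parallel gripper is mounted at the origin on the work surface. World frame = base frame: x ahead of the robot, y to its left, z up, the work surface at z = 0. Lengths are in m, angles in rad, forces in N, time in s.
With the tool pointing down it reaches from about 0.225 to 0.875 m from the base axis. Payload 3.4 kg.
Tool frame: the origin (TCP) lies at the very end of the fingers, on their centre line; the grasp point (between the pads) lies 19 mm behind it; y points along the fingers, z is the direction in which the jaws open and shut, and the axes are right-handed (so a half turn about y gives the same grasp; the last joint's range is limited). The gripper opens to 85 mm and grips with 20 to 120 N. Pads are 22 mm wide; open, the fingers measure 114 mm over their backs; the gripper's body (76 mm by 85 mm) begins 54 mm behind the grasp point. The pads swing forward as they close: fully open they stand 13 mm farther back than shut.
Start: joints at [-1.388, 0.276, 1.505, -0, 1.361, -0.121], TCP at [0.172, -0.549, 0.231] pointing down, gripper open.
Joint ranges: [-2.89, 2.89], [-0.75, 2.08], [0.22, 2.7], [-1.18, 4.32], [0.11, 2.71], [-2.7, 2.7]. Speed limits (rad/s): [2.57, 2.57, 3.14, 3.14, 3.14, 3.14].

### API

Orientations are given as a unit quaternion [x, y, z, w].
In Python, from station import r gives the robot as it stands.
- The arm moves only by the shell command python3 -m pendant 'ROWS'. ROWS is JSON, a list of rows, each a list of 7 numbers: the closure, from 0 (fully open) to 1 (shut), then the shift along the tool's x, y, z normalised to -1 to 1, where 1 is 25 cm, then the turn, a rotation vector about the tool's x, y, z normalised to -1 to 1, where 1 is 45 degrees. A call has 1 to 20 rows; each row is the pose to reach, as a shift and turn from the pose measured when the call began, along the tool's axes at that moment; what a row does not reach only later rows make up. A row lasts 1/12 s, in which the tool goes at most 41.7 mm and 7.16 degrees, less where a joint would pass 70% of its speed; a pose out of reach is approached as far as the arm can. A call with a number of a shift or a turn outside -1 to 1 is refused whole. A call with a gripper value outside its range is refused whole. The fingers move at their own pace and stop on an object; the grip force is fixed at half the most. Time passes only in rows, so rows that repeat a pose let the fingers close. It gives the time, the measured TCP pose, the force and the opening at its end, in the units of the state.
- r.read_state(): the state, without advancing time (a new reading comes with each control period).
- r.get_image(name): name is "side" or "top"; returns a dict with "color" (400x640x3 uint8, red, green, blue), "mtx" (3x3 intrinsics, pixels), "rvec" (rotation vector, rad) and "tvec" (3), from world to camera coordinates, as OpenCV has them. Camera axes: x right, y down, z forward; pixel columns grow to the right and rows downward; lengths in m; the calibration is good to about 2 mm. A picture is of the moment at which its call begins. There is no depth.
- r.hand_in(): hands the job in, once; it reports no verdict.
The state is a dict: "t": time; "joint_positions": joint angles; "joint_vel": joint speeds; "joint_torque": joint torques, N m; "eef_pos": TCP position; "tool_rot": TCP orientation; "wrist_force": force on the tool from outside, world axes, zero at the start; "ft_torque": the same for the moment, N m; "opening": finger opening in m.
Only numpy, scipy, OpenCV 4.12 (cv2) and the standard library are available. Lean on these libraries where they do the work, as an engineer would, in place of code of your own. Each camera call takes 0.05 s, during which the arm holds its last target. There are 200 camera calls.

### The job

Set the round bar up for drilling: lay it in the two V-blocks of the cradle with its one end at, or about a finger's breadth or less from, the end stop, so that its other end overhangs, then swing the keeper strap fully over it against its stop. Then slide the tall screw jack along the bench, pushing it low down so that it is never lifted and never tips, until it stands upright right under the bar, about in the middle of the overhanging part. Leave the spray can, the bowl and the spanner where they are.

Things in the scene. Friction and masses are not known exactly. Their poses are not given: they have to be found in the camera images.
- bar_center (a point): Centre of the loose plain aluminium bar, 30 mm diameter, 200 mm long, about 0.38 kg; x = its long axis (ends alike). It starts level in a fixed wooden rest, its centre 48 mm above the bench; the rest's notched end pieces, 75 mm either side of the rest's middle, leave the middle 100 mm of the bar free, above a baseboard 80 mm wide and 10 mm thick.
- cradle_seat (a point): Where the bar's centre belongs in the fixed cradle, 159 mm above the bench. y = axis of the seated bar, +y to the end stop, -y to the overhang; z up; x across. The end-stop plate's face is at y +108 mm (162 mm above the bench): a bar centred here is 8 mm short of it and overhangs the riser by 58 mm at the other end.
- cradle: The fixed cradle, origin on the bench below cradle_seat, same axes. Grey riser 56 mm wide (x), 100 mm high, y -42 to +118 mm. On it two steel 90-degree V-blocks, 20 mm long, 56 mm wide, at y -32 and +45 mm, tops at the seated bar's axis height, 40 mm mouths open upward; between them (y -22 to +35) nothing is above the riser.
- strap (a joint): Angle of the keeper strap, a flat steel arm turning level on an upright post, 6 mm above the seated bar. 0 = against its stop, straight across the bar (along +x of cradle_seat); grows as it opens towards +y; starts open at 1.5 to 1.8, beside the bar. Stiff: stays where left, 0.12 N m to move.
- strap_pivot (a point): On the strap's pivot axis, at the mid-height of its handle pin, 208 mm above the bench; at x -44, y +45 mm of cradle_seat.
- strap_pin (a point): Middle of the upright black handle pin near the strap's free end, 14 mm diameter, 80 mm from the pivot; it stands on the 22 mm wide strap, from 188 to 228 mm above the bench.
- jack: Loose grey screw jack standing on the bench, origin at the centre of its underside, z up. Round foot 48 mm diameter, 34 mm high; cone to 84 mm, thin screw and nut, 24 mm saddle, top at 140 mm (4 mm below the seated bar). About 0.75 kg, mass and friction vary. Pushed on the foot it slides, pushed high it topples; an upright gripper's wide body would touch it high, so lean it back.
- jack_spot (a point): Point on the bench under the bar's overhang where the jack's axis belongs: 74 mm towards -y from cradle_seat, same axes. A jack standing here is 8 mm clear of the riser.
- spray: Bystander: spray can, 65 mm diameter, 190 mm high; origin at its underside.
- basket: Bystander: aluminium bowl, 110 mm diameter, 50 mm high; origin at its underside.
- spanner: Bystander: spanner lying flat, 180 mm long along its x.
Things that resemble listed ones, but are neither listed nor needed, are in the scene too. What is shaped like the part that bears bar_center but black or yellow is not meant.

How it is judged:
By the outcome, as a careful person would: the job done as asked, in the order asked, and still so for the second after the job is handed in, with the robot touching nothing.
It also fails if it takes over 72 s, if anything falls off the work surface, if the arm or the gripper's body presses on something with over 40 N, if the wrist force passes 120 N, or if a joint passes its speed limit or range.

## Working session

There is one attempt and no reset: what is moved stays moved. The work goes in short steps, Python scripts to look and compute and a shell command to move; the robot and the scene stay as the last step left them, time stands still between calls to the robot, and variables do not carry over. Pictures are saved under pics/ and viewed, about 8 in all and at most 12, crops included, and the job is handed in when it is done.

```bash
ls; mkdir -p pics
python3 - <<'E'
from station import r
import cv2,numpy as np
s=r.read_state();print(s)
for n in("top","side"):
    d=r.get_image(n);cv2.imwrite(f"pics/{n}0.png",d["color"][:,:,::-1]);np.savez(f"pics/{n}0.npz",**d)
    R=cv2.Rodrigues(np.array(d["rvec"],float))[0];print(n,d["mtx"],-R.T@np.array(d["tvec"]).ravel(),R)
E
```

```text
pics
{'t': 0.0, 'joint_positions': array([-1.38800247e+00,  2.76613289e-01,  1.50613204e+00,  2.33560330e-05,
        1.36067704e+00, -1.20991256e-01]), 'joint_vel': array([ 0.00115359,  0.00070918,  0.00250006, -0.00158187, -0.00075428,
       -0.00024043]), 'joint_torque': array([ 4.65169542e-04, -4.16765249e+01, -2.45801729e+01,  7.33752336e-05,
        1.08628583e-02,  1.00577125e-06]), 'eef_pos': array([ 0.17191509, -0.54815669,  0.2304297 ]), 'tool_rot': array([-0.1070019 ,  0.69961231, -0.69831863,  0.10697807]), 'wrist_force': array([ 0.15602247,  0.27461687, -0.13173038]), 'ft_torque': array([-0.00033758,  0.0489806 , -0.06161139]), 'opening': 0.08526277542166608}
top [[399.80545005   0.         324.07579526]
 [  0.         399.80545005 199.198428  ]
 [  0.           0.           1.        ]] [0.36964203 0.05317985 1.50840648] [[-0.00100945 -0.99998225 -0.0058719 ]
 [-0.98617939  0.00196833 -0.16566935]
 [ 0.16567797  0.00562351 -0.98616387]]
side [[378.0169554    0.         314.54085133]
 [  0.         378.0169554  198.29136193]
 [  0.           0.           1.        ]] [ 0.51785041 -0.7482504   0.81854516] [[ 0.99450071 -0.1043473  -0.00894345]
 [-0.0743563  -0.64336115 -0.76194328]
 [ 0.07375285  0.75841814 -0.647582  ]]
```

View pics/top0.png

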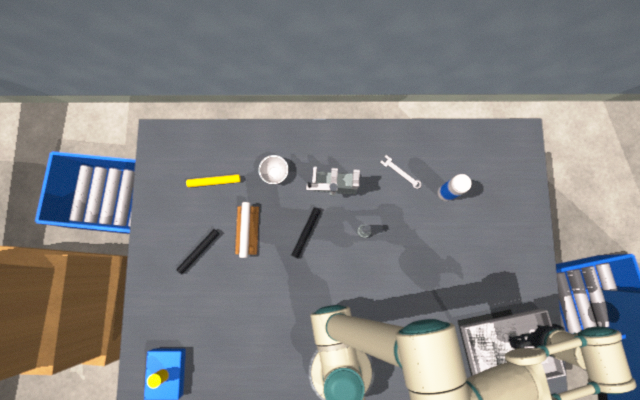

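View pics/side0.png

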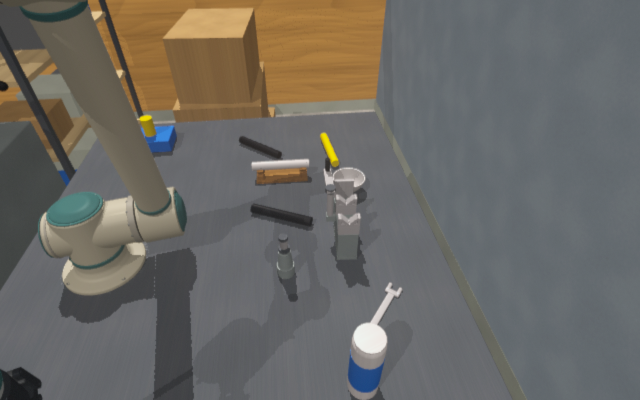

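The top view shows the bar at about (245,230), the cradle at (335,180), the jack at (365,231), the bowl at (273,170), the spanner at (400,170) and the spray can at (455,187). Next I'll zoom in.

Run:
```python
import cv2
a=cv2.imread("pics/top0.png")[150:270,225:385];cv2.imwrite("pics/topc.png",cv2.resize(a,None,fx=5,fy=5,interpolation=2))
a=cv2.imread("pics/side0.png")[150:285,240:400];cv2.imwrite("pics/sidec.png",cv2.resize(a,None,fx=4.4,fy=4.4,interpolation=2))
```

```text
(no output)
```

View pics/topc.png

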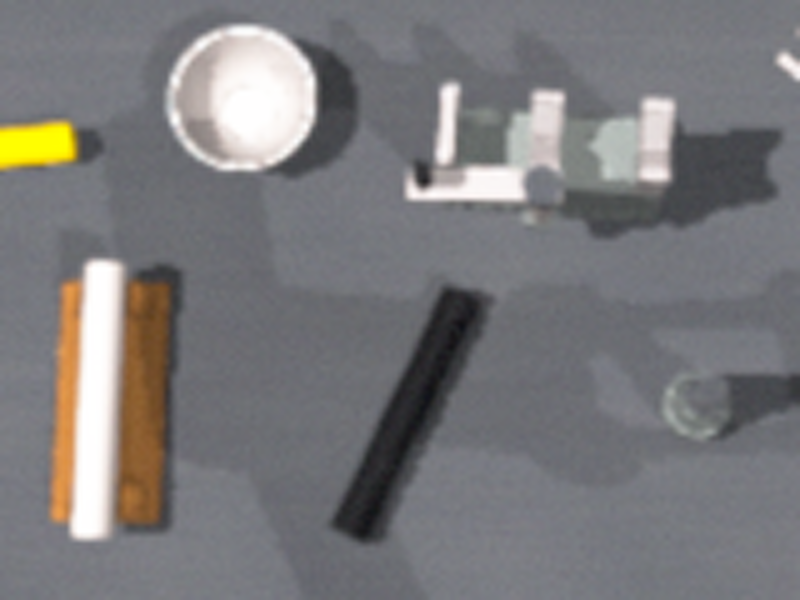

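View pics/sidec.png

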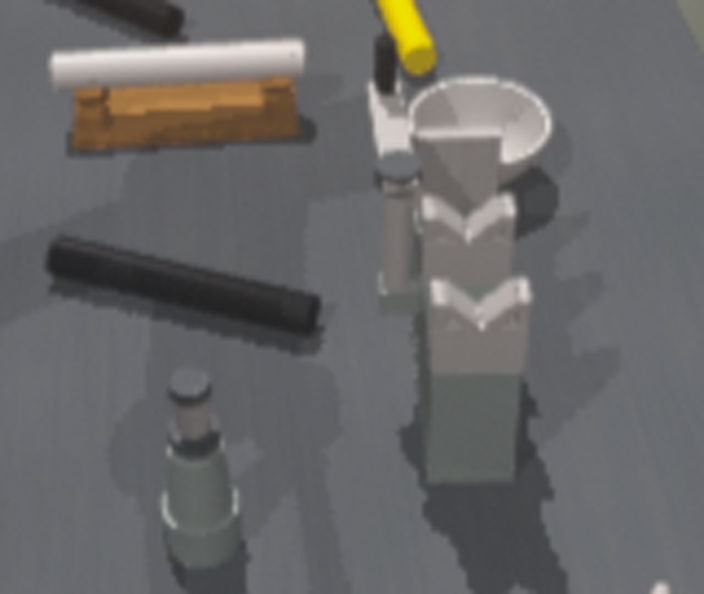

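```bash
cat > h.py <<'E'
import cv2,numpy as np
from scipy.optimize import least_squares
D={n:np.load(f"pics/{n}0.npz") for n in("top","side")}
def proj(n,p):
    d=D[n];return cv2.projectPoints(np.array(p,float).reshape(-1,1,3),d["rvec"],d["tvec"],d["mtx"],None)[0][:,0]
def cp(n,u,v): # crop->px
    return np.array([225+(u+.5)/5-.5,150+(v+.5)/5-.5]) if n=="top" else np.array([240+(u+.5)/4.4-.5,150+(v+.5)/4.4-.5])
def fit(obs,x0):
    W=lambda x,l:(x[0]+np.cos(x[2])*l[0]-np.sin(x[2])*l[1],x[1]+np.sin(x[2])*l[0]+np.cos(x[2])*l[1],l[2])
    f=lambda x:np.concatenate([proj(n,W(x,l))[0]-cp(n,*uv) for n,l,uv in obs])
    s=least_squares(f,x0,x_scale=[.01,.01,.05],loss="soft_l1");return s.x,f(s.x).reshape(-1,2).round(1).tolist()
E
python3 - <<'E'
from h import *
print("bar",fit([("top",(.1,0,.048),(105,262)),("top",(-.1,0,.048),(91,538)),("side",(-.1,0,.048),(54,70)),("side",(.1,0,.048),(301,56))],[.4,.3,0]))
c=[("top",(.028,-.042,.159),(675,98)),("top",(.028,-.022,.159),(642,97)),("top",(-.028,-.042,.159),(672,183)),("top",(-.028,-.022,.159),(639,183)),
("top",(.028,.035,.159),(565,91)),("top",(.028,.055,.159),(534,90)),
("side",(-.028,-.042,0),(428,482)),("side",(.028,-.042,0),(514,482)),("side",(-.028,-.042,.1),(430,374)),("side",(.028,-.042,.1),(523,374)),
("side",(-.028,-.042,.159),(438,301)),("side",(.028,-.042,.159),(531,301))]
x,e=fit(c,[.55,.05,0]);print("cradle",x,e)
print("jack",fit([("top",(0,0,.034),(697,405)),("side",(0,0,.14),(190,380)),("side",(-.024,0,.0),(168,548)),("side",(.024,0,0),(240,548))],[.4,-.05,0]))
from scipy.optimize import least_squares
ca,sa=np.cos(x[2]),np.sin(x[2])
T=lambda l:(x[0]+ca*l[0]-sa*l[1],x[1]+sa*l[0]+ca*l[1],l[2])
for n in("top","side"):
  print(n,[(lambda p:((p-[225,150])*5 if n=="top" else (p-[240,150])*4.4).round())(proj(n,T(l))[0]).tolist() for l in[(-.044,.045,.182),(-.044+.08*np.cos(1.6),.045+.08*np.sin(1.6),.228),(0,.108,.162)]])
for k in[(-.044,.045,.208),(0,-.074,0),(0,0,.159)]:print(T(k))
E
```

```text
bar (array([ 0.50407768,  0.35422751, -0.01921354]), [[-0.0, 0.3], [-0.0, -0.4], [-0.4, 0.1], [0.3, 0.0]])
cradle [ 0.67554118 -0.01942329 -0.07082514] [[0.3, 0.3], [1.1, 0.1], [-0.0, -0.9], [0.8, -1.3], [0.1, 0.2], [0.5, 0.0], [-0.4, 0.0], [-0.1, -0.6], [0.2, -0.4], [0.2, -1.0], [-0.9, -0.1], [-0.1, -0.7]]
jack (array([ 0.50107691, -0.09185873, -0.15232264]), [[1.7, -0.4], [-0.2, 1.1], [-0.7, -1.5], [0.5, -1.0]])
top [[543.0, 184.0], [422.0, 166.0], [455.0, 121.0]]
side [[395.0, 174.0], [385.0, 36.0], [457.0, 135.0]]
(np.float64(0.6348359616796004), np.float64(0.02857759400295867), 0.208)
(np.float64(0.6703045037099292), np.float64(-0.09323776843644306), 0)
(np.float64(0.6755411837735198), np.float64(-0.0194232903043612), 0.159)
```

```bash
cat >> h.py <<'E'
from scipy.spatial.transform import Rotation as Ro
def frame(jaw,point=(0,0,-1)):
    y=np.array(point,float);y/=np.linalg.norm(y);z=np.array(jaw,float);z-=y*(z@y);z/=np.linalg.norm(z)
    return np.c_[np.cross(y,z),y,z]
def rel(pos,R,frac=1):
    from station import r
    s=r.read_state();R0=Ro.from_quat(s["tool_rot"]).as_matrix()
    sh=R0.T@(np.array(pos)-s["eef_pos"]);t=Ro.from_matrix(R0.T@R).as_rotvec()
    print("shift",(sh/.25).round(3),"turn",(t/(np.pi/4)).round(3),"rows>=%.1f"%max(np.linalg.norm(sh)/.0417,np.degrees(np.linalg.norm(t))/7.16))
def st():
    from station import r
    s=r.read_state();print("t%.2f"%s["t"],"pos",s["eef_pos"].round(4),"j",s["joint_positions"].round(3),"F",s["wrist_force"].round(1),"open%.4f"%s["opening"]);print(Ro.from_quat(s["tool_rot"]).as_matrix().round(3).tolist())
BAR=np.array([.5041,.3542,.048]);BY=-.0192
C=np.array([.6755,-.0194]);CY=-.0708
def T(x,y,z):
    c,s=np.cos(CY),np.sin(CY);return np.array([C[0]+c*x-s*y,C[1]+s*x+c*y,z])
def cx(a):return np.array([np.cos(CY+a),np.sin(CY+a),0])  # cradle dir at angle a from +x
E
python3 - <<'E'
from h import *
st()
j=np.array([-np.sin(BY),np.cos(BY),0])
for s in(1,-1):rel([.504,.354,.25],frame(s*j))
rel([.504,.354,.25],frame(cx(0)));rel([.504,.354,.25],frame(-cx(0)))
print("jack",fit([("top",(0,0,.034),(697,405)),("side",(0,0,.14),(190,380)),("side",(0,-.024,.0),(206,566))],[.4,-.05,0]))
E
```

```text
t0.10 pos [ 0.1719 -0.5482  0.2305] j [-1.388  0.277  1.506 -0.     1.361 -0.121] F [ 0.1  0.2 -0.4] open0.0855
[[-0.954, -0.0, 0.299], [-0.299, 0.002, -0.954], [-0.0, -1.0, -0.002]]
shift [-2.347 -0.073 -3.046] turn [ 0.000e+00 -3.589e+00 -3.000e-03] rows>=23.1
shift [-2.347 -0.073 -3.046] turn [0.002 0.411 0.   ] rows>=23.1
shift [-2.347 -0.073 -3.046] turn [ 2.000e-03 -1.523e+00 -1.000e-03] rows>=23.1
shift [-2.347 -0.073 -3.046] turn [2.000e-03 2.477e+00 2.000e-03] rows>=23.1
jack (array([ 0.50106071, -0.08659872,  0.02843614]), [[0.3, -0.4], [-0.3, -0.5], [0.0, 0.2]])
```

```bash
cat > go.py <<'E'
import sys
from h import *
j=np.array([-np.sin(BY),np.cos(BY),0])
st();rel([BAR[0],BAR[1],.16],frame(j))
E
python3 -m pendant '[[0,-0.6,-0.1,-0.75,0,-0.9,0],[0,-0.6,-0.1,-0.75,0,-0.9,0],[0,-0.6,-0.1,-0.75,0,-0.9,0],[0,-0.6,-0.1,-0.75,0,-0.9,0],[0,-0.6,-0.1,-0.75,0,-0.9,0],[0,-0.6,-0.1,-0.75,0,-0.9,0],[0,-0.6,-0.1,-0.75,0,-0.9,0]]'; python3 go.py
```

```text
t: 0.68
eef_pos: [0.2599, -0.3184, 0.2563]
tool_rot: [-0.343, 0.619, -0.616, 0.346]
wrist_force: [0.6, -0.1, -0.2]
opening: 0.0854
t0.68 pos [ 0.2599 -0.3184  0.2563] j [-1.059  0.011  1.767  0.004  1.368 -0.506] F [ 0.6 -0.1 -0.2] open0.0854
[[-0.526, 0.001, 0.851], [-0.851, 0.005, -0.526], [-0.005, -1.0, -0.002]]
shift [-2.8    0.401 -0.583] turn [-0.005 -2.68  -0.006] rows>=17.3
```

```bash
python3 -m pendant '[[0,-0.93,0,-0.2,0,-0.9,0],[0,-0.93,0,-0.2,0,-0.9,0],[0,-0.93,0,-0.2,0,-0.9,0],[0,-0.93,0,-0.2,0,-0.9,0],[0,-0.93,0,-0.2,0,-0.9,0],[0,-0.93,0,-0.2,0,-0.9,0],[0,-0.93,0,-0.2,0,-0.9,0]]'; python3 go.py
```

```text
t: 1.27
eef_pos: [0.3407, -0.0887, 0.2575]
tool_rot: [-0.536, 0.459, -0.456, 0.542]
wrist_force: [0.2, -0.5, 0.1]
opening: 0.0857
t1.27 pos [ 0.3407 -0.0887  0.2575] j [-0.463 -0.089  1.858  0.01   1.375 -0.628] F [ 0.2 -0.5  0.1] open0.0857
[[0.163, 0.002, 0.987], [-0.987, 0.009, 0.163], [-0.009, -1.0, 0.004]]
shift [-1.638  0.408  0.932] turn [-0.012 -1.767 -0.006] rows>=11.6
```

```bash
python3 -m pendant '[[0,-0.82,0.1,0.46,-0.005,-0.9,0],[0,-0.82,0.1,0.46,-0.005,-0.9,0],[0,-0.82,0.1,0.46,-0.005,-0.9,0],[0,-0.82,0.1,0.46,-0.005,-0.9,0],[0,-0.82,0.1,0.46,-0.005,-0.9,0],[0,-0.82,0.1,0.46,-0.005,-0.9,0],[0,-0.82,0.1,0.46,-0.005,-0.9,0]]'; python3 go.py
```

```text
t: 1.85
eef_pos: [0.4229, 0.1369, 0.2337]
tool_rot: [-0.662, 0.242, -0.239, 0.668]
wrist_force: [0.1, -0.7, 0.7]
opening: 0.0854
t1.85 pos [0.4229 0.1369 0.2337] j [ 0.148  0.074  1.756  0.011  1.31  -0.732] F [ 0.1 -0.7  0.7] open0.0854
[[0.769, -0.001, 0.64], [-0.64, 0.01, 0.769], [-0.007, -1.0, 0.007]]
shift [-0.304  0.304  0.874] turn [-0.012 -0.859 -0.006] rows>=5.8
```

```bash
python3 -m pendant '[[0,-0.304,0.304,0.874,-0.012,-0.859,-0.006],[0,-0.304,0.304,0.874,-0.012,-0.859,-0.006],[0,-0.304,0.304,0.874,-0.012,-0.859,-0.006],[0,-0.304,0.304,0.874,-0.012,-0.859,-0.006],[0,-0.304,0.304,0.874,-0.012,-0.859,-0.006],[0,-0.304,0.304,0.874,-0.012,-0.859,-0.006],[0,-0.304,0.304,0.874,-0.012,-0.859,-0.006],[0,-0.304,0.304,0.874,-0.012,-0.859,-0.006],[0,-0.304,0.304,0.874,-0.012,-0.859,-0.006]]'
cat > go.py <<'E'
from h import *
j=np.array([-np.sin(BY),np.cos(BY),0])
st();rel([BAR[0],BAR[1],.029],frame(j))
E
python3 go.py
```

```text
t: 2.6
eef_pos: [0.5044, 0.3527, 0.1591]
tool_rot: [0.708, -0.008, 0.007, -0.706]
wrist_force: [-0.2, -0.1, -0.2]
opening: 0.085
t2.60 pos [0.5044 0.3527 0.1591] j [ 4.980e-01  3.830e-01  1.527e+00 -1.000e-03  1.233e+00 -1.051e+00] F [-0.2 -0.1 -0.2] open0.0850
[[1.0, -0.001, 0.021], [-0.021, -0.002, 1.0], [-0.001, -1.0, -0.002]]
shift [-0.001  0.521  0.007] turn [ 0.002 -0.002 -0.002] rows>=3.1
```

Descend and grip.

```bash
python3 -m pendant '[[0,0,0.2,0.007,0,0,0],[0,0,0.4,0.007,0,0,0],[0,0,0.5,0.007,0,0,0],[0,0,0.52,0.007,0,0,0],[0,0,0.52,0.007,0,0,0],[0.5,0,0.52,0.007,0,0,0],[1,0,0.52,0.007,0,0,0],[1,0,0.52,0.007,0,0,0],[1,0,0.52,0.007,0,0,0],[1,0,0.52,0.007,0,0,0],[1,0,0.52,0.007,0,0,0],[1,0,0.52,0.007,0,0,0],[1,0,0.52,0.007,0,0,0],[1,0,0.52,0.007,0,0,0]]'
python3 -m pendant '[[1,0,0,0,0,0,0],[1,0,0,0,0,0,0],[1,0,-0.02,0,0,0,0],[1,0,-0.2,0,0,0,0],[1,0,-0.4,0,0,0,0],[1,0,-0.6,0,0,0,0],[1,0,-0.8,0,0,0,0],[1,0,-0.9,0,0,0,0],[1,0,-0.9,0,0,0,0],[1,0,-0.9,0,0,0,0]]'
cat > go.py <<'E'
from h import *
st();rel(T(0,.001,.25),frame(cx(0)))
from station import r
a=r.get_image("top");cv2.imwrite("pics/t1.png",cv2.resize(a["color"][120:280,150:390,::-1],None,fx=2,fy=2))
b=r.get_image("side");cv2.imwrite("pics/s1.png",np.vstack([b["color"][50:350,100:420,::-1],cv2.resize(a["color"][120:280,150:390,::-1],(320,213))]))
E
python3 go.py
```

```text
t: 3.77
eef_pos: [0.5053, 0.3518, 0.0316]
tool_rot: [0.709, -0.006, 0.007, -0.705]
wrist_force: [-0.0, -7.6, 9.5]
opening: 0.0284
t: 4.6
eef_pos: [0.5067, 0.3548, 0.2618]
tool_rot: [0.707, -0.003, 0.01, -0.707]
wrist_force: [0.1, -0.9, -4.3]
opening: 0.0287
t4.60 pos [0.5067 0.3548 0.2618] j [ 0.502  0.323  1.36  -0.005  1.449 -1.05 ] F [ 0.1 -0.9 -4.3] open0.0287
[[1.0, 0.01, 0.018], [-0.018, -0.001, 1.0], [0.01, -1.0, -0.0]]
shift [ 0.702  0.055 -1.48 ] turn [-0.01   2.067  0.01 ] rows>=13.0
```

View pics/s1.png

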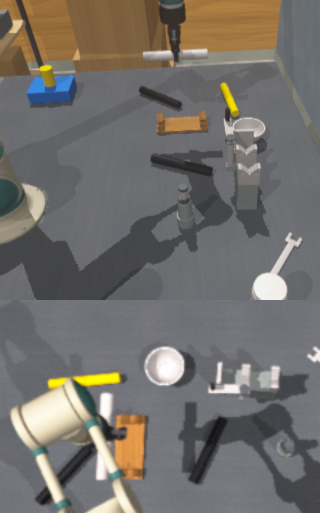

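The side view shows the bar held level at about (175,54) in the crop, with the brown rest empty and everything else undisturbed. Next I'll move it over the cradle.

```bash
sed -i '3,$d' go.py; python3 -m pendant '[[1,0.3,-0.1,-0.65,0,0.9,0],[1,0.3,-0.1,-0.65,0,0.9,0],[1,0.3,-0.1,-0.65,0,0.9,0],[1,0.3,-0.1,-0.65,0,0.9,0],[1,0.3,-0.1,-0.65,0,0.9,0],[1,0.3,-0.1,-0.65,0,0.9,0],[1,0.3,-0.1,-0.65,0,0.9,0]]'; python3 go.py
```

```text
t: 5.28
eef_pos: [0.5753, 0.1878, 0.2784]
tool_rot: [0.664, -0.253, 0.251, -0.657]
wrist_force: [-1.2, 0.9, -4.3]
opening: 0.0282
t5.28 pos [0.5753 0.1878 0.2784] j [ 0.204  0.306  1.347 -0.006  1.497 -0.637] F [-1.2  0.9 -4.3] open0.0282
[[0.746, -0.006, 0.666], [-0.666, -0.007, 0.746], [0.0, -1.0, -0.01]]
shift [ 0.849  0.117 -0.347] turn [0.011 1.162 0.006] rows>=7.3
```

```bash
python3 -m pendant '[[1,0.75,0.05,-0.3,0.01,0.97,0],[1,0.75,0.05,-0.3,0.01,0.97,0],[1,0.75,0.05,-0.3,0.01,0.97,0],[1,0.75,0.05,-0.3,0.01,0.97,0],[1,0.75,0.05,-0.3,0.01,0.97,0],[1,0.75,0.05,-0.3,0.01,0.97,0],[1,0.75,0.05,-0.3,0.01,0.97,0],[1,0.75,0.05,-0.3,0.01,0.97,0]]'; python3 go.py
```

```text
t: 5.95
eef_pos: [0.664, 0.0077, 0.264]
tool_rot: [0.522, -0.479, 0.478, -0.519]
wrist_force: [-0.8, 0.3, -3.6]
opening: 0.0283
t5.95 pos [0.664  0.0077 0.264 ] j [-0.092  0.401  1.236 -0.003  1.509 -0.175] F [-0.8  0.3 -3.6] open0.0283
[[0.084, -0.005, 0.996], [-0.996, -0.002, 0.084], [0.002, -1.0, -0.005]]
shift [0.108 0.056 0.038] turn [0.006 0.197 0.003] rows>=1.2
```

Align above the seat, settle, then check the bar against the cradle in images.

```bash
python3 -m pendant '[[1,0.108,0.056,0.038,0.006,0.197,0.003],[1,0.108,0.056,0.038,0.006,0.197,0.003],[1,0.108,0.056,0.038,0.006,0.197,0.003],[1,0.108,0.056,0.038,0.006,0.197,0.003],[1,0.108,0.056,0.038,0.006,0.197,0.003],[1,0.108,0.056,0.038,0.006,0.197,0.003]]'
python3 - <<'E'
from h import *
from station import r
st();rel(T(0,.001,.142),frame(cx(0)))
b=r.get_image("side")["color"][100:280,290:400,::-1];cv2.imwrite("pics/s2.png",cv2.resize(b,None,fx=3.3,fy=3.3,interpolation=2))
E
```

```text
t: 6.45
eef_pos: [0.6755, -0.0169, 0.2506]
tool_rot: [0.482, -0.517, 0.517, -0.483]
wrist_force: [0.5, 0.3, -3.2]
opening: 0.0284
t6.45 pos [ 0.6755 -0.0169  0.2506] j [-1.280e-01  4.210e-01  1.236e+00  1.000e-03  1.484e+00 -6.100e-02] F [ 0.5  0.3 -3.2] open0.0284
[[-0.068, 0.001, 0.998], [-0.998, 0.001, -0.068], [-0.001, -1.0, 0.001]]
shift [0.006 0.435 0.001] turn [-0.001  0.004 -0.001] rows>=2.6
```

View pics/s2.png

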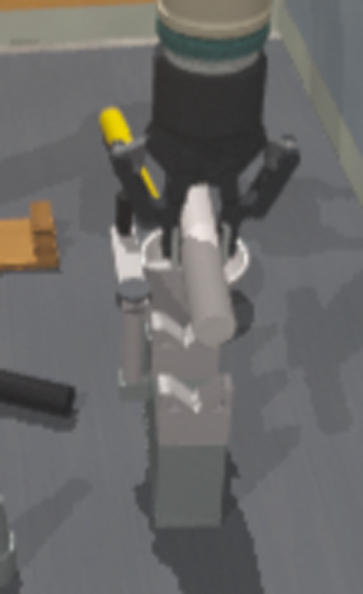

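The side view shows the bar above the V-blocks, with its near end centre at about (214,322) in the crop. I'll compare that with the prediction.

Run:
```python
from h import *
for y in(-.099,-.104,-.094):print(y,((proj("side",T(0,y,.2696))[0]-[290,100])*3.3).round(1), ((proj("side",T(0.0,y,.2546))[0]-[290,100])*3.3).round(1))
```

```text
-0.099 [212.4 326.8] [211.1 343.5]
-0.104 [213.3 331.7] [212.  348.3]
-0.094 [211.6 322.1] [210.3 338.7]
```

```bash
python3 -m pendant '[[1,0.014,0.12,0,0,0.004,0],[1,0.014,0.24,0,0,0.004,0],[1,0.014,0.34,0,0,0.004,0],[1,0.014,0.4,0,0,0.004,0],[1,0.014,0.42,0,0,0.004,0],[1,0.014,0.43,0,0,0.004,0],[1,0.014,0.435,0,0,0.004,0],[1,0.014,0.435,0,0,0.004,0],[1,0.014,0.435,0,0,0.004,0]]'
python3 - <<'E'
from h import *
from station import r
st();rel(T(0,-.001,.140),frame(cx(0)))
E
```

```text
t: 7.25
eef_pos: [0.6755, -0.0204, 0.1432]
tool_rot: [0.481, -0.517, 0.518, -0.483]
wrist_force: [-1.7, 1.0, -1.8]
opening: 0.0283
t7.25 pos [ 0.6755 -0.0204  0.1432] j [-1.340e-01  4.790e-01  1.408e+00  1.000e-03  1.253e+00 -6.300e-02] F [-1.7  1.  -1.8] open0.0283
[[-0.071, 0.002, 0.997], [-0.997, 0.0, -0.071], [-0.001, -1.0, 0.002]]
shift [-0.     0.013 -0.001] turn [-0.003 -0.    -0.001] rows>=0.1
```

```bash
python3 -m pendant '[[1,0,0.005,0,0,0,0],[1,0,0.008,0,0,0,0],[1,0,0.008,0,0,0,0],[1,0,0.008,0,0,0,0]]'; python3 -m pendant '[[0.8,0,0,0,0,0,0],[0.6,0,0,0,0,0,0],[0.4,0,0,0,0,0,0],[0.2,0,0,0,0,0,0],[0,0,0,0,0,0,0],[0,0,0,0,0,0,0],[0,0,0,0,0,0,0],[0,0,0,0,0,0,0],[0,0,-0.1,0,0,0,0],[0,0,-0.2,0,0,0,0],[0,0,-0.35,0,0,0,0],[0,0,-0.5,0,0,0,0],[0,0,-0.5,0,0,0,0],[0,0,-0.5,0,0,0,0]]';python3 - <<'E'
from h import *
from station import r
st()
b=r.get_image("side")["color"][120:260,290:400,::-1];cv2.imwrite("pics/s3.png",cv2.resize(b,None,fx=4,fy=4,interpolation=2))
for y in(-.1,-.095):print(y,((proj("side",T(0,y,.159))[0]-[290,120])*4).round(1))
E
```

```text
t: 7.58
eef_pos: [0.6756, -0.0204, 0.143]
tool_rot: [0.481, -0.517, 0.518, -0.483]
wrist_force: [-5.0, -0.1, 5.5]
opening: 0.0282
t: 8.75
eef_pos: [0.6766, -0.0206, 0.2715]
tool_rot: [0.479, -0.515, 0.52, -0.484]
wrist_force: [-0.6, 0.5, 0.1]
opening: 0.0853
t8.75 pos [ 0.6766 -0.0206  0.2715] j [-1.340e-01  4.110e-01  1.202e+00  1.000e-03  1.518e+00 -6.300e-02] F [-0.6  0.5  0.1] open0.0853
[[-0.071, 0.01, 0.997], [-0.997, -0.001, -0.071], [-0.0, -1.0, 0.01]]
-0.1 [246.8 456.2]
-0.095 [245.9 450.3]
```

View pics/s3.png

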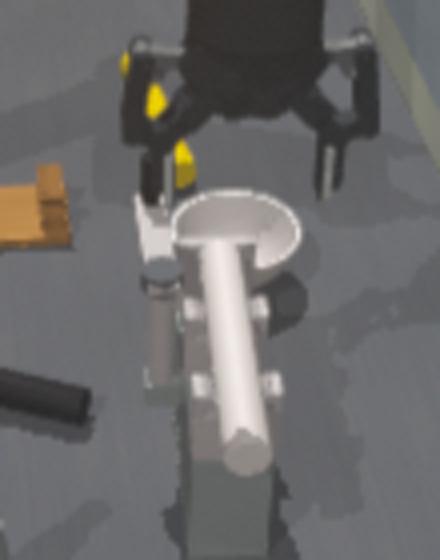

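The side view shows the bar seated in both V-blocks. Its near end face is at about (248,456), which matches a bar centred on the seat, so the stop gap is about 8 mm. Next is the strap, which I'll cage at the pin with half-open fingers and the jaws set tangentially.

```bash
cat > strap.py <<'E'
import sys
from h import *
# args: z, then angles, tangential offset (m, + = closing direction)
z,off=float(sys.argv[1]),float(sys.argv[2]);st()
for a in map(float,sys.argv[3:]):
    p=T(-.044+.08*np.cos(a)+off*np.sin(a),.045+.08*np.sin(a)-off*np.cos(a),z)
    print(a,p.round(4));rel(p,frame(np.sin(a)*cx(0)-np.cos(a)*cx(np.pi/2)))
E
python3 strap.py .29 0 1.65
```

```text
t8.80 pos [ 0.6754 -0.0205  0.2689] j [-1.340e-01  4.120e-01  1.206e+00  1.000e-03  1.518e+00 -6.300e-02] F [0.3 0.5 0. ] open0.0859
[[-0.071, 0.005, 0.997], [-0.997, -0.0, -0.071], [-0.0, -1.0, 0.005]]
1.65 [0.6341 0.1086 0.29  ]
shift [-0.503 -0.085 -0.201] turn [-0.007 -0.101 -0.   ] rows>=3.3
```

```bash
python3 -m pendant '[[0.3,0,-0.085,0,0,0,0],[0.5,-0.25,-0.085,-0.1,-0.007,-0.1,0],[0.5,-0.503,-0.085,-0.2,-0.007,-0.1,0],[0.5,-0.503,-0.085,-0.2,-0.007,-0.1,0],[0.5,-0.503,-0.085,-0.2,-0.007,-0.1,0],[0.5,-0.503,-0.085,-0.2,-0.007,-0.1,0],[0.5,-0.503,-0.085,-0.2,-0.007,-0.1,0],[0.5,-0.503,-0.085,-0.2,-0.007,-0.1,0]]'; python3 strap.py .197 0 1.65
python3 - <<'E'
from h import *
from station import r
a=r.get_image("side")["color"][80:230,260:420,::-1];cv2.imwrite("pics/s4.png",cv2.resize(a,None,fx=4,fy=4,interpolation=2))
E
```

```text
t: 9.47
eef_pos: [0.6345, 0.1072, 0.2889]
tool_rot: [0.502, -0.498, 0.498, -0.501]
wrist_force: [0.3, -0.3, 0.5]
opening: 0.0426
t9.47 pos [0.6345 0.1072 0.2889] j [ 6.000e-02  3.590e-01  1.242e+00 -1.000e-03  1.542e+00  5.300e-02] F [ 0.3 -0.3  0.5] open0.0426
[[0.007, -0.001, 1.0], [-1.0, -0.001, 0.007], [0.001, -1.0, -0.001]]
1.65 [0.6341 0.1086 0.197 ]
shift [-0.006  0.368 -0.001] turn [ 0.002 -0.002  0.002] rows>=2.2
```

View pics/s4.png

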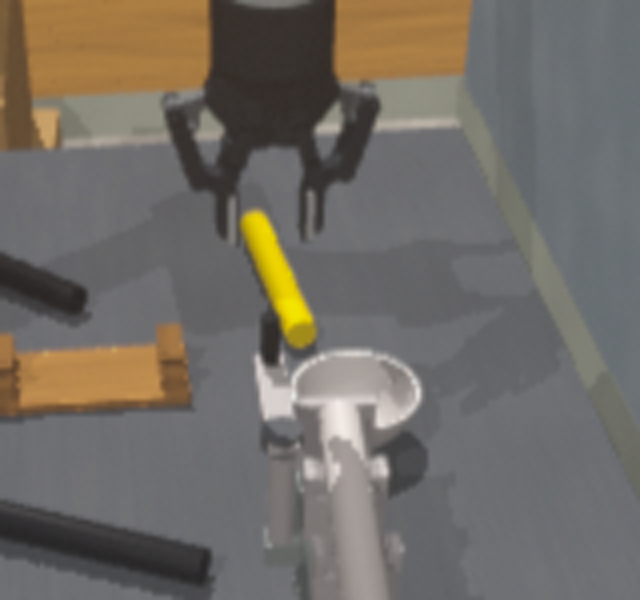

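The side view shows the finger midpoint at u≈268 and the pin at u≈270, so they line up. Next I'll descend.

```bash
python3 -m pendant '[[0.5,0,0.12,0,0,0,0],[0.5,0,0.24,0,0,0,0],[0.5,-0.006,0.33,0,0,0,0],[0.5,-0.006,0.368,0,0,0,0],[0.5,-0.006,0.368,0,0,0,0],[0.5,-0.006,0.368,0,0,0,0]]'; python3 strap.py .197 0.013 1.5 1.3 1.1 0.95
```

```text
t: 10.02
eef_pos: [0.6353, 0.1073, 0.1972]
tool_rot: [0.502, -0.499, 0.499, -0.501]
wrist_force: [1.0, -0.5, 0.6]
opening: 0.0429
t10.02 pos [0.6353 0.1073 0.1972] j [ 6.000e-02  3.990e-01  1.402e+00 -1.000e-03  1.341e+00  5.600e-02] F [ 1.  -0.5  0.6] open0.0429
[[0.005, -0.001, 1.0], [-1.0, -0.001, 0.005], [0.001, -1.0, -0.001]]
1.5 [0.659 0.106 0.197]
shift [0.006 0.001 0.095] turn [0.001 0.186 0.002] rows>=1.2
1.3 [0.6738 0.0996 0.197 ]
shift [0.031 0.001 0.154] turn [0.001 0.441 0.002] rows>=2.8
1.1 [0.6872 0.0904 0.197 ]
shift [0.068 0.001 0.207] turn [0.001 0.696 0.002] rows>=4.4
0.95 [0.6958 0.0819 0.197 ]
shift [0.102 0.001 0.242] turn [0.001 0.887 0.002] rows>=5.6
```

```bash
python3 -m pendant '[[0.5,0,0,0.05,0,0.09,0],[0.5,0.006,0.001,0.095,0,0.186,0],[0.5,0.018,0.001,0.125,0,0.31,0],[0.5,0.031,0.001,0.154,0,0.441,0],[0.5,0.048,0.001,0.18,0,0.57,0],[0.5,0.068,0.001,0.207,0,0.696,0],[0.5,0.084,0.001,0.224,0,0.79,0],[0.5,0.102,0.001,0.242,0,0.887,0],[0.5,0.102,0.001,0.242,0,0.887,0]]'; python3 strap.py .197 0.013 0.8 0.6 0.4 0.2 0.1
```

```text
t: 10.77
eef_pos: [0.6977, 0.0809, 0.1991]
tool_rot: [0.299, -0.639, 0.641, -0.301]
wrist_force: [0.5, -0.1, -0.0]
opening: 0.0425
t10.77 pos [0.6977 0.0809 0.1991] j [ 0.017  0.484  1.256 -0.002  1.399  0.712] F [ 0.5 -0.1 -0. ] open0.0425
[[-0.64, 0.003, 0.768], [-0.768, -0.001, -0.64], [-0.001, -1.0, 0.003]]
0.8 [0.7031 0.0722 0.197 ]
shift [0.013 0.009 0.039] turn [-0.004  0.188 -0.001] rows>=1.2
0.6 [0.7104 0.0578 0.197 ]
shift [0.039 0.009 0.098] turn [-0.004  0.442 -0.002] rows>=2.8
0.4 [0.7147 0.0422 0.197 ]
shift [0.076 0.009 0.152] turn [-0.004  0.697 -0.002] rows>=4.4
0.2 [0.7158 0.026  0.197 ]
shift [0.122 0.009 0.196] turn [-0.003  0.951 -0.002] rows>=6.0
0.1 [0.7151 0.0179 0.197 ]
shift [0.149 0.009 0.215] turn [-0.003  1.079 -0.002] rows>=6.8
```

```bash
python3 -m pendant '[[0.5,0.013,0.009,0.039,0,0.188,0],[0.5,0.026,0.009,0.068,0,0.31,0],[0.5,0.039,0.009,0.098,0,0.442,0],[0.5,0.056,0.009,0.126,0,0.57,0],[0.5,0.076,0.009,0.152,0,0.697,0],[0.5,0.098,0.009,0.176,0,0.82,0],[0.5,0.122,0.009,0.196,0,0.951,0],[0.5,0.122,0.009,0.196,0,0.951,0]]'; python3 strap.py .197 0.0145 0.1 0 -0.03 -0.06
```

```text
t: 11.43
eef_pos: [0.7167, 0.0249, 0.1989]
tool_rot: [0.043, -0.705, 0.706, -0.047]
wrist_force: [-0.4, 0.2, -0.0]
opening: 0.0424
t11.43 pos [0.7167 0.0249 0.1989] j [-0.061  0.505  1.22  -0.002  1.41   1.381] F [-0.4  0.2 -0. ] open0.0424
[[-0.992, 0.006, 0.128], [-0.128, -0.002, -0.992], [-0.006, -1.0, 0.003]]
0.1 [0.7152 0.0164 0.197 ]
shift [0.01  0.008 0.033] turn [-0.003  0.126 -0.007] rows>=0.8
0.0 [0.7136 0.0085 0.197 ]
shift [0.021 0.008 0.064] turn [-0.003  0.254 -0.008] rows>=1.6
-0.03 [0.7129 0.0061 0.197 ]
shift [0.025 0.008 0.073] turn [-0.003  0.292 -0.008] rows>=1.8
-0.06 [0.7122 0.0038 0.197 ]
shift [0.029 0.008 0.082] turn [-0.002  0.33  -0.008] rows>=2.1
```

```bash
python3 -m pendant '[[0.5,0.01,0.004,0.033,0,0.126,0],[0.5,0.016,0.004,0.05,0,0.2,0],[0.5,0.021,0.004,0.06,0,0.254,0],[0.5,0.022,0.004,0.064,0,0.254,0],[0.5,0.022,0.004,0.067,0,0.254,0],[0.5,0.022,0.004,0.067,0,0.254,0]]'; python3 strap.py .197 0.0145 0
python3 - <<'E'
from h import *
from station import r
a=r.get_image("side")["color"][80:240,260:420,::-1];cv2.imwrite("pics/s5.png",cv2.resize(a,None,fx=3.7,fy=3.7,interpolation=2))
E
```

```text
t: 11.93
eef_pos: [0.7143, 0.009, 0.1991]
tool_rot: [0.027, 0.707, -0.707, -0.021]
wrist_force: [1.4, 4.0, 2.3]
opening: 0.0431
t11.93 pos [0.7143 0.009  0.1991] j [-8.500e-02  4.990e-01  1.230e+00  1.000e-03  1.403e+00  1.554e+00] F [1.4 4.  2.3] open0.0431
[[-0.998, 0.009, -0.068], [0.068, -0.0, -0.998], [-0.009, -1.0, -0.001]]
0.0 [0.7136 0.0085 0.197 ]
shift [0.003 0.008 0.002] turn [ 0.001  0.003 -0.011] rows>=0.1
```

View pics/s5.png

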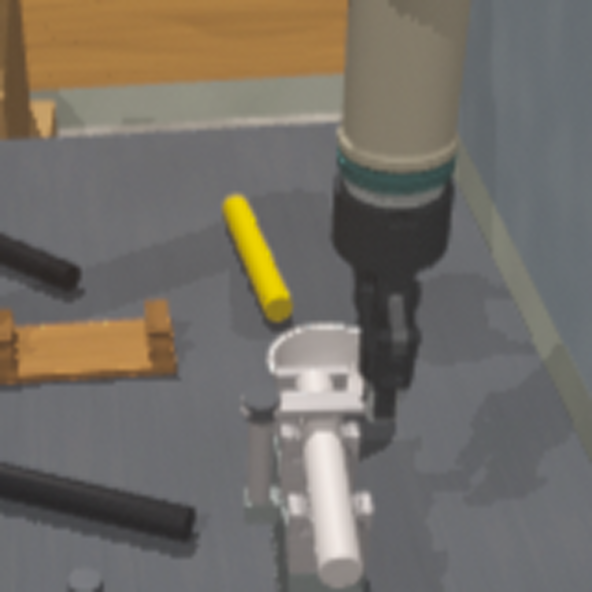

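The side view shows the strap lying across the bar at about (320,400). I'll press a bit further to confirm it is on its stop.

```bash
python3 -m pendant '[[0.5,0,0,0.008,0,0,0],[0.5,0,0,0.016,0,0,0],[0.5,0,0,0.02,0,0,0],[0.5,0,0,0.02,0,0,0]]'; python3 strap.py .197 0.0145 0
```

```text
t: 12.32
eef_pos: [0.7144, 0.0088, 0.1991]
tool_rot: [0.027, 0.71, -0.704, -0.02]
wrist_force: [1.8, 11.2, 0.9]
opening: 0.0428
t12.32 pos [0.7144 0.0088 0.1991] j [-0.089  0.499  1.231  0.009  1.403  1.546] F [ 1.8 11.2  0.9] open0.0428
[[-0.998, 0.01, -0.066], [0.066, 0.008, -0.998], [-0.009, -1.0, -0.009]]
0.0 [0.7136 0.0085 0.197 ]
shift [0.003 0.008 0.002] turn [ 0.011  0.006 -0.012] rows>=0.1
```

The strap is on its stop: the reaction rose to 11 N with no motion. Next I'll back off, lift, and go behind the jack.

```bash
cat > jk.py <<'E'
import sys
from h import *
ph=-.037;l=np.radians(float(sys.argv[4]))
R=frame([np.sin(ph),-np.cos(ph),0],[np.sin(l)*np.cos(ph),np.sin(l)*np.sin(ph),-np.cos(l)])
st();rel(list(map(float,sys.argv[1:4])),R)
E
python3 -m pendant '[[0.5,0,0,-0.04,0,0,0],[0.5,0,0,-0.058,0,0,0],[0.5,0,0,-0.058,0,0,0],[0.5,0,-0.15,-0.058,0,0,0],[0.5,0,-0.3,-0.058,0,0,0],[0.5,0,-0.45,-0.058,0,0,0],[0.5,0,-0.5,-0.058,0,0,0],[0.5,0,-0.5,-0.058,0,0,0]]'; python3 jk.py .43 -.085 .28 40
python3 - <<'E'
from h import *
from station import r
d=r.get_image("side");cv2.imwrite("pics/s6.png",cv2.resize(d["color"][130:290,240:400,::-1],None,fx=3.7,fy=3.7,interpolation=2))
E
```

```text
t: 12.98
eef_pos: [0.7156, 0.021, 0.3298]
tool_rot: [0.03, 0.709, -0.705, -0.017]
wrist_force: [0.2, 0.2, 0.2]
opening: 0.0426
t12.98 pos [0.7156 0.021  0.3298] j [-0.071  0.461  0.983  0.007  1.679  1.567] F [0.2 0.2 0.2] open0.0426
[[-0.998, 0.019, -0.066], [0.066, 0.005, -0.998], [-0.019, -1.0, -0.006]]
shift [1.115 0.175 0.5  ] turn [-0.006 -0.039  0.865] rows>=7.4
```

View pics/s6.png

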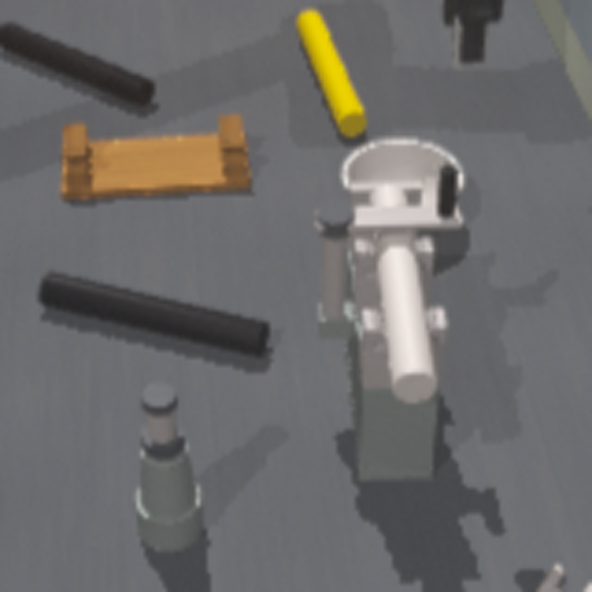

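The side view shows the strap square across the bar with its pin at (448,190), and the jack upright at (170,470). Next I'll move behind the jack, leaning the tool.

```bash
python3 -m pendant '[[0.8,0.5,0,0.25,0,0,0],[0.8,0.95,0,0.45,0,0,0.3],[0.8,0.95,0,0.45,0,-0.03,0.8],[0.8,0.95,0,0.45,0,-0.03,0.8],[0.8,0.95,0,0.45,0,-0.03,0.8],[0.8,0.95,0,0.45,0,-0.03,0.8],[0.8,0.95,0,0.45,0,-0.03,0.8],[0.8,0.95,0,0.45,0,-0.03,0.8],[0.8,0.95,0,0.45,0,-0.03,0.8]]'; python3 jk.py .43 -.086 .15 40
```

```text
t: 13.78
eef_pos: [0.4671, -0.0759, 0.3199]
tool_rot: [-0.239, -0.666, 0.677, -0.205]
wrist_force: [1.4, -0.6, 0.5]
opening: 0.0174
t13.78 pos [ 0.4671 -0.0759  0.3199] j [-0.527 -0.248  1.999  0.376  0.844  0.92 ] F [ 1.4 -0.6  0.5] open0.0174
[[-0.802, 0.596, -0.049], [0.04, -0.029, -0.999], [-0.596, -0.803, -0.0]]
shift [0.522 0.458 0.048] turn [-0.009 -0.012  0.075] rows>=4.2
```

```bash
python3 -m pendant '[[0.8,0.15,0.12,0.015,0,0,0.03],[0.8,0.3,0.25,0.03,0,-0.01,0.07],[0.8,0.45,0.4,0.048,0,-0.01,0.07],[0.8,0.522,0.458,0.048,-0.009,-0.012,0.075],[0.8,0.522,0.458,0.048,-0.009,-0.012,0.075],[0.8,0.522,0.458,0.048,-0.009,-0.012,0.075],[0.8,0.522,0.458,0.048,-0.009,-0.012,0.075]]'; python3 jk.py .43 -.0865 .016 40
```

```text
t: 14.37
eef_pos: [0.4292, -0.0851, 0.1464]
tool_rot: [-0.252, -0.662, 0.668, -0.226]
wrist_force: [-0.0, 0.9, -0.9]
opening: 0.017
t14.37 pos [ 0.4292 -0.0851  0.1464] j [-0.71  -0.096  2.436  1.088  0.468 -0.018] F [-0.   0.9 -0.9] open0.0170
[[-0.77, 0.637, -0.037], [0.032, -0.02, -0.999], [-0.637, -0.771, -0.005]]
shift [0.329 0.404 0.008] turn [ 0.005 -0.004  0.01 ] rows>=3.1
```

```bash
python3 jk.py .43 -.0865 .10 30 | tail -1;  python3 -m pendant '[[0.8,0,0,0,0,0,-0.1],[0.8,0,0,0,0,0,-0.2],[0.8,0,0,0,0,0,-0.21],[0.8,0.05,0.06,0,0,0,-0.21],[0.8,0.11,0.14,0.008,0,0,-0.21],[0.8,0.11,0.14,0.008,0,0,-0.21],[0.8,0.11,0.14,0.008,0,0,-0.21]]'; python3 jk.py .432 -.0865 .016 30
```

```text
shift [0.115 0.145 0.006] turn [ 0.005 -0.004 -0.212] rows>=1.3
t: 14.95
eef_pos: [0.4308, -0.0863, 0.1012]
tool_rot: [-0.196, -0.682, 0.684, -0.17]
wrist_force: [0.2, 0.1, 0.2]
opening: 0.0171
t14.95 pos [ 0.4308 -0.0863  0.1012] j [-0.586  0.016  2.376  0.759  0.398  0.367] F [0.2 0.1 0.2] open0.0171
[[-0.866, 0.499, -0.036], [0.035, -0.012, -0.999], [-0.499, -0.866, -0.007]]
shift [0.166 0.298 0.003] turn [ 0.009 -0.004  0.001] rows>=2.0
```

```bash
python3 -m pendant '[[0.8,0.05,0.1,0,0,0,0],[0.8,0.1,0.18,0,0,0,0],[0.8,0.13,0.24,0,0.005,0,0],[0.8,0.15,0.28,0.003,0.009,0,0],[0.8,0.16,0.29,0.003,0.009,0,0],[0.8,0.16,0.29,0.003,0.009,0,0],[0.8,0.16,0.29,0.003,0.009,0,0]]'; python3 jk.py .46 -.0868 .016 30
```

```text
t: 15.53
eef_pos: [0.4337, -0.087, 0.0185]
tool_rot: [-0.197, -0.68, 0.686, -0.169]
wrist_force: [0.4, -0.2, -0.5]
opening: 0.0171
t15.53 pos [ 0.4337 -0.087   0.0185] j [-0.574  0.247  2.513  1.865  0.27  -0.776] F [ 0.4 -0.2 -0.5] open0.0171
[[-0.865, 0.5, -0.041], [0.036, -0.019, -0.999], [-0.501, -0.866, -0.002]]
shift [-0.086  0.061 -0.005] turn [-0.001 -0.006 -0.001] rows>=0.6
```

```bash
python3 -m pendant '[[0.8,-0.03,0.02,0,0,0,0],[0.8,-0.06,0.04,-0.003,0,0,0],[0.8,-0.08,0.055,-0.005,0,0,0],[0.8,-0.09,0.06,-0.005,0,0,0],[0.8,-0.1,0.067,-0.005,0,0,0],[0.8,-0.115,0.076,-0.005,0,0,0],[0.8,-0.13,0.085,-0.005,0,0,0],[0.8,-0.145,0.093,-0.005,0,0,0],[0.8,-0.16,0.1,-0.005,0,0,0],[0.8,-0.16,0.1,-0.005,0,0,0]]'; python3 jk.py .55 -.0892 .016 36;python3 - <<'E'
from h import *
from station import r
d=r.get_image("side");cv2.imwrite("pics/s7.png",cv2.resize(d["color"][130:290,220:380,::-1],None,fx=3.7,fy=3.7,interpolation=2))
E
```

```text
t: 16.37
eef_pos: [0.4805, -0.0875, 0.0165]
tool_rot: [-0.197, -0.68, 0.686, -0.169]
wrist_force: [-1.4, 0.1, -1.5]
opening: 0.0171
t16.37 pos [ 0.4805 -0.0875  0.0165] j [-0.49   0.29   2.42   1.78   0.225 -0.61 ] F [-1.4  0.1 -1.5] open0.0171
[[-0.866, 0.499, -0.041], [0.036, -0.019, -0.999], [-0.499, -0.866, -0.001]]
shift [-0.24   0.141 -0.004] turn [-0.001 -0.005  0.134] rows>=1.7
```

View pics/s7.png

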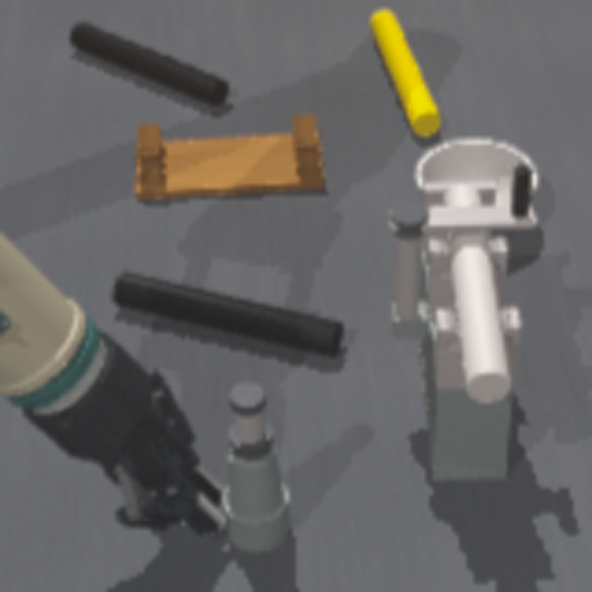

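The side view shows the fingertips on the jack's foot at about (225,520), and the jack is upright. It has moved about 9 mm, to about (255,510). I'll keep pushing at the same lean.

```bash
python3 -m pendant '[[0.8,-0.017,0.01,0,0,0,0],[0.8,-0.034,0.02,0,0,0,0],[0.8,-0.051,0.03,0,0,0,0],[0.8,-0.068,0.04,0,0,0,0],[0.8,-0.085,0.05,-0.001,0,0,0],[0.8,-0.102,0.06,-0.001,0,0,0],[0.8,-0.119,0.07,-0.001,0,0,0],[0.8,-0.136,0.08,-0.002,0,0,0],[0.8,-0.153,0.09,-0.002,0,0,0],[0.8,-0.17,0.1,-0.002,0,0,0],[0.8,-0.187,0.11,-0.003,0,0,0],[0.8,-0.204,0.12,-0.003,0,0,0],[0.8,-0.221,0.13,-0.004,0,0,0],[0.8,-0.24,0.141,-0.004,0,0,0],[0.8,-0.24,0.141,-0.004,0,0,0]]'; python3 jk.py .60 -.091 .016 38
```

```text
t: 17.67
eef_pos: [0.5509, -0.0892, 0.0161]
tool_rot: [-0.197, -0.68, 0.686, -0.169]
wrist_force: [-1.6, 0.3, 0.3]
opening: 0.0171
t17.67 pos [ 0.5509 -0.0892  0.0161] j [-0.405  0.351  2.276  1.461  0.182 -0.206] F [-1.6  0.3  0.3] open0.0171
[[-0.865, 0.5, -0.04], [0.036, -0.018, -0.999], [-0.5, -0.866, -0.002]]
shift [-0.17   0.099 -0.001] turn [-0.    -0.005  0.177] rows>=1.2
```

```bash
python3 -m pendant '[[0.8,-0.017,0.01,0,0,0,0],[0.8,-0.034,0.02,0,0,0,0],[0.8,-0.051,0.03,0,0,0,0],[0.8,-0.068,0.04,0,0,0,0],[0.8,-0.085,0.05,0,0,0,0],[0.8,-0.102,0.06,0,0,0,0],[0.8,-0.119,0.07,0,0,0,0],[0.8,-0.136,0.08,0,0,0,0],[0.8,-0.153,0.09,0,0,0,0],[0.8,-0.17,0.1,0,0,0,0],[0.8,-0.17,0.1,0,0,0,0]]'; python3 jk.py .625 -.0918 .016 38
```

```text
t: 18.58
eef_pos: [0.6007, -0.0908, 0.0159]
tool_rot: [-0.197, -0.68, 0.686, -0.17]
wrist_force: [-1.0, 1.0, -0.0]
opening: 0.0172
t18.58 pos [ 0.6007 -0.0908  0.0159] j [-0.363  0.396  2.171  1.147  0.178  0.148] F [-1.  1. -0.] open0.0172
[[-0.865, 0.5, -0.039], [0.035, -0.017, -0.999], [-0.501, -0.866, -0.003]]
shift [-0.084  0.048  0.   ] turn [ 0.001 -0.004  0.177] rows>=1.1
```

```bash
python3 -m pendant '[[0.8,0,0,0,0,0,0.03],[0.8,0,0,0,0,0,0.06],[0.8,0,0,0,0,0,0.09],[0.8,0,0,0,0,0,0.12],[0.8,0,0,0,0,-0.004,0.15],[0.8,0,0,0,0,-0.004,0.177],[0.8,0,0,0,0,-0.004,0.177],[0.8,0,0,0,0,-0.004,0.177]]'; python3 jk.py .63 -.0918 .016 38
python3 - <<'E'
from h import *
from station import r
d=r.get_image("side");cv2.imwrite("pics/s8.png",cv2.resize(d["color"][130:290,220:380,::-1],None,fx=3.7,fy=3.7,interpolation=2))
for X in(.62,.625,.63,.635):print(X,((proj("side",(X,-.0925,.14))[0]-[220,130])*3.7).round(1),((proj("side",(X,-.0925-.024,0))[0]-[220,130])*3.7).round(1))
E
```

```text
t: 19.25
eef_pos: [0.6001, -0.0912, 0.0153]
tool_rot: [-0.243, -0.665, 0.672, -0.217]
wrist_force: [0.2, -0.0, -0.9]
opening: 0.0171
t19.25 pos [ 0.6001 -0.0912  0.0153] j [-0.398  0.424  2.29   2.303  0.297 -1.041] F [ 0.2 -0.  -0.9] open0.0171
[[-0.788, 0.615, -0.039], [0.032, -0.022, -0.999], [-0.615, -0.789, -0.002]]
shift [-0.096  0.071 -0.002] turn [ 0.    -0.003  0.001] rows>=0.7
0.62 [407.9 382.3] [408.9 541.1]
0.625 [415.2 381.7] [415.8 540.5]
0.63 [422.6 381.1] [422.6 539.8]
0.635 [429.9 380.5] [429.4 539.2]
```

View pics/s8.png

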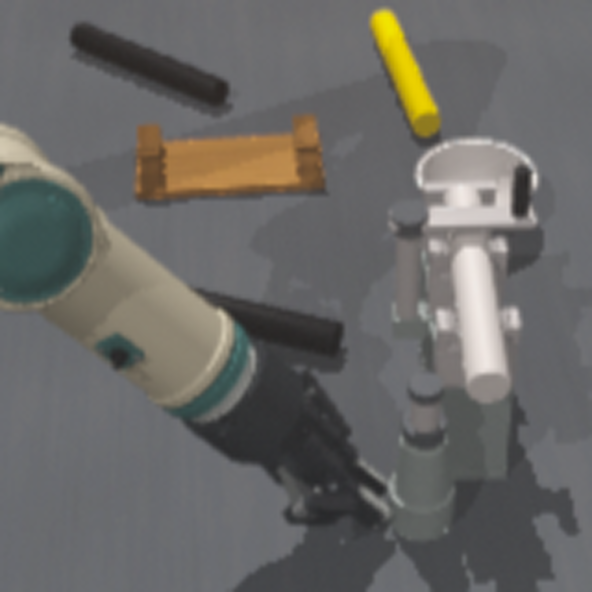

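The side view shows the jack upright, with the saddle at (426,382) and the foot bottom at (423,541). That puts it at about (0.631, -0.093), so about 39 mm remain.

```bash
python3 -m pendant '[[0.8,-0.016,0.011,0,0,0,0],[0.8,-0.032,0.023,0,0,0,0],[0.8,-0.048,0.035,-0.001,0,0,0],[0.8,-0.063,0.047,-0.001,0,0,0],[0.8,-0.079,0.058,-0.001,0,0,0],[0.8,-0.09,0.067,-0.002,0,0,0],[0.8,-0.09,0.067,-0.002,0,0,0]]'; python3 jk.py .640 -.0925 .016 38
python3 - <<'E'
from h import *
from station import r
import cv2
d=r.get_image("side")["color"];cv2.imwrite("pics/s9.png",d[:,:,::-1])
a=cv2.imread("pics/s8.png");a=cv2.resize(a,(160,160),interpolation=cv2.INTER_AREA)
b=np.ascontiguousarray(d[130:290,220:380,::-1])
for name,(x0,x1,y0,y1) in{"saddle/nut":(109,122,101,118),"foot":(108,121,126,145)}.items():
    t=a[y0:y1,x0:x1];m=cv2.matchTemplate(b,t,cv2.TM_CCOEFF_NORMED);_,v,_,l=cv2.minMaxLoc(m);print(name,round(v,2),l[0]-x0,l[1]-y0)
p=lambda X,Y,z:proj("side",(X,Y,z))[0]
print("px/10mm",p(.641,-.093,.1)-p(.631,-.093,.1),p(.641,-.093,.02)-p(.631,-.093,.02))
E
```

```text
t: 19.88
eef_pos: [0.6301, -0.0917, 0.0166]
tool_rot: [-0.243, -0.665, 0.672, -0.218]
wrist_force: [-1.2, -0.5, -2.1]
opening: 0.0169
t19.88 pos [ 0.6301 -0.0917  0.0166] j [-0.372  0.443  2.225  2.231  0.261 -0.943] F [-1.2 -0.5 -2.1] open0.0169
[[-0.787, 0.616, -0.037], [0.03, -0.022, -0.999], [-0.616, -0.787, -0.001]]
shift [-0.03   0.026  0.002] turn [ 0.001 -0.001 -0.001] rows>=0.2
saddle/nut 0.63 10 10
foot 0.87 10 -1
px/10mm [ 3.85529408 -0.3241191 ] [ 3.66061439 -0.32228138]
```

```bash
python3 -m pendant '[[0.8,-0.012,0.009,0,0,0,0],[0.8,-0.024,0.018,0,0,0,0],[0.8,-0.034,0.027,0.001,0,0,0],[0.8,-0.034,0.027,0.001,0,0,0],[0.8,-0.034,0.027,0.001,0,0,0]]'; python3 jk.py .640 -.0925 .016 38
python3 - <<'E'
from h import *
from station import r
d=r.get_image("side")["color"];cv2.imwrite("pics/s10.png",d[:,:,::-1])
a=cv2.resize(cv2.imread("pics/s8.png"),(160,160),interpolation=cv2.INTER_AREA)
b=np.ascontiguousarray(d[130:290,220:380,::-1])
x0,x1,y0,y1=108,121,126,145
m=cv2.matchTemplate(cv2.resize(b,None,fx=4,fy=4,interpolation=2),cv2.resize(a[y0:y1,x0:x1],None,fx=4,fy=4,interpolation=2),cv2.TM_CCOEFF_NORMED);_,v,_,l=cv2.minMaxLoc(m);print("foot",round(v,2),l[0]/4-x0,l[1]/4-y0)
c=T(0,-.074,0);print("spot",c, "pred px of foot bottom/saddle",proj("side",c+[0,-.024,0]),proj("side",c+[0,0,.14]))
# gray row profiles of the foot at several z
g=cv2.cvtColor(d,cv2.COLOR_RGB2GRAY)
for z in(.012,.024):
    q=proj("side",c+[0,-.024,z])[0];R=int(round(q[1]));print(z,q.round(1),g[R,int(q[0])-22:int(q[0])+23].tolist())
E
```

```text
t: 20.35
eef_pos: [0.6416, -0.0923, 0.017]
tool_rot: [-0.244, -0.664, 0.672, -0.219]
wrist_force: [-1.2, 0.6, 0.3]
opening: 0.0171
t20.35 pos [ 0.6416 -0.0923  0.017 ] j [-0.364  0.451  2.201  2.2    0.25  -0.904] F [-1.2  0.6  0.3] open0.0171
[[-0.786, 0.617, -0.037], [0.03, -0.021, -0.999], [-0.618, -0.786, -0.002]]
shift [ 0.007 -0.001  0.001] turn [ 0.002 -0.001 -0.003] rows>=0.0
foot 0.83 14.5 -0.75
spot [ 0.67026518 -0.09321461  0.        ] pred px of foot bottom/saddle [[349.0289633  274.77948654]] [[350.16781472 231.908011  ]]
0.012 [349.3 272. ] [70, 71, 70, 62, 61, 61, 63, 62, 64, 70, 69, 73, 86, 103, 89, 93, 95, 95, 96, 97, 96, 96, 97, 97, 96, 93, 90, 87, 75, 73, 72, 72, 72, 72, 73, 72, 74, 81, 105, 108, 108, 109, 109, 108, 90]
0.024 [349.5 269.1] [59, 67, 71, 70, 60, 50, 47, 46, 47, 53, 59, 69, 78, 79, 81, 91, 94, 95, 95, 95, 97, 97, 96, 97, 96, 95, 92, 90, 86, 77, 65, 66, 72, 74, 73, 73, 74, 84, 87, 103, 106, 108, 105, 88, 75]
```

```bash
python3 -m pendant '[[0.8,0.03,-0.025,0,0,0,0],[0.8,0.08,-0.06,0,0,0,0],[0.8,0.14,-0.11,0,0,0,0],[0.8,0.2,-0.157,0,0,0,0],[0.8,0.2,-0.157,0,0,0,0],[0.8,0.2,-0.157,0,0,0,0]]'
python3 - <<'E'
from h import *
from station import r
st()
from scipy.optimize import minimize
ims={n:r.get_image(n)["color"] for n in("side","top")}
for n in ims:cv2.imwrite(f"pics/{n}11.png",ims[n][:,:,::-1])
g=cv2.cvtColor(ims["side"],cv2.COLOR_RGB2GRAY)
c=T(0,-.074,0)
for z in(.006,.026,.132,.139):
    q=proj("side",c+[0,0 ,z])[0];R=int(round(q[1]));o=int(q[0])-18;e=proj("side",[c+[-.024,0,z],c+[.024,0,z],c+[-.012,0,z],c+[.012,0,z]])[:,0]-o
    print(z,"rel centre",(q[0]-o).round(1),"edges",e.round(1),list(zip(range(37),g[R,o:o+37].tolist())) and g[R,o:o+37].tolist())
E
```

```text
t: 20.9
eef_pos: [0.5784, -0.0901, 0.0179]
tool_rot: [-0.245, -0.664, 0.671, -0.219]
wrist_force: [0.4, -0.3, 0.4]
opening: 0.0172
t20.90 pos [ 0.5784 -0.0901  0.0179] j [-0.422  0.405  2.339  2.336  0.33  -1.099] F [ 0.4 -0.3  0.4] open0.0172
[[-0.784, 0.619, -0.038], [0.031, -0.021, -0.999], [-0.619, -0.785, -0.002]]
0.006 rel centre 18.6 edges [ 9.9 27.3 14.3 22.9] [107, 106, 107, 107, 105, 107, 105, 79, 71, 73, 77, 88, 91, 98, 108, 105, 106, 107, 105, 106, 106, 107, 106, 108, 107, 104, 93, 86, 68, 63, 63, 64, 66, 73, 73, 73, 73]
0.026 rel centre 19.0 edges [10.2 27.7 14.6 23.4] [106, 107, 107, 104, 106, 107, 106, 103, 78, 72, 84, 130, 145, 106, 98, 99, 100, 100, 102, 103, 103, 102, 100, 98, 95, 93, 93, 100, 82, 67, 62, 63, 63, 64, 71, 73, 74]
0.132 rel centre 18.0 edges [ 8.6 27.4 13.3 22.7] [112, 112, 108, 84, 78, 83, 109, 113, 114, 114, 113, 114, 116, 120, 137, 137, 136, 135, 136, 137, 137, 137, 137, 138, 137, 130, 103, 99, 100, 99, 99, 99, 100, 99, 99, 100, 100]
0.139 rel centre 18.1 edges [ 8.7 27.6 13.4 22.9] [112, 111, 101, 83, 80, 93, 113, 116, 116, 117, 117, 117, 117, 127, 168, 163, 147, 139, 137, 137, 137, 137, 139, 141, 142, 140, 109, 101, 99, 98, 98, 99, 98, 99, 98, 99, 99]
```

```bash
python3 -m pendant '[[0.8,0.05,-0.1,0,0,0,0],[0.8,0,-0.25,0,0,0,0],[0.8,-0.1,-0.4,0,0,0,0],[0.8,-0.2,-0.55,0,0,0,0],[0.8,-0.3,-0.65,0,0,0,0],[0.8,-0.3,-0.65,0,0,0,0],[0.8,-0.3,-0.65,0,0,0,0],[0.8,-0.3,-0.65,0,0,0,0],[0.8,-0.3,-0.65,0,0,0,0],[0.8,-0.3,-0.65,0,0,0,0]]'
python3 - <<'E'
from h import *
from station import r
st()
s0=cv2.imread("pics/side0.png").astype(int);t0=cv2.imread("pics/top0.png").astype(int)
s6=cv2.resize(cv2.imread("pics/s6.png"),(160,160),interpolation=cv2.INTER_AREA)
S=r.get_image("side")["color"][:,:,::-1];Tp=r.get_image("top")["color"][:,:,::-1]
cv2.imwrite("pics/sf.png",S)
def tm(im,ref,box,n):
    x0,x1,y0,y1=box;t=ref[y0:y1,x0:x1].astype(np.uint8);w=np.ascontiguousarray(im[y0-12:y1+12,x0-12:x1+12])
    m=cv2.matchTemplate(w,t,cv2.TM_CCOEFF_NORMED);_,v,_,l=cv2.minMaxLoc(m);print(n,"score%.2f"%v,"shift",l[0]-12,l[1]-12)
tm(S,s0,(345,390,322,388),"spray side");tm(Tp,t0,(438,475,172,202),"spray top")
tm(Tp,t0,(378,424,152,190),"spanner top");tm(S,s0,(368,404,282,322),"spanner side")
tm(Tp,t0,(256,291,154,187),"bowl top")
full=np.zeros((400,640,3));full[130:290,240:400]=s6
tm(S,full,(330,368,183,199),"strap side vs closed");tm(S,full,(335,360,196,236),"bar")
full[130:290,220:380]=cv2.resize(cv2.imread("pics/s8.png"),(160,160),interpolation=cv2.INTER_AREA)
g=cv2.cvtColor(np.ascontiguousarray(S),cv2.COLOR_BGR2GRAY);a=cv2.cvtColor(cv2.imread("pics/side11.png"),cv2.COLOR_BGR2GRAY)
print("jack change",np.abs(g[235:280,338:360].astype(int)-a[235:280,338:360]).mean())
E
```

```text
t: 21.83
eef_pos: [0.5383, -0.0884, 0.1919]
tool_rot: [-0.244, -0.665, 0.671, -0.219]
wrist_force: [1.2, 0.4, -0.6]
opening: 0.0171
t21.83 pos [ 0.5383 -0.0884  0.1919] j [-0.47   0.004  2.168  0.672  0.436  0.597] F [ 1.2  0.4 -0.6] open0.0171
[[-0.785, 0.619, -0.035], [0.03, -0.02, -0.999], [-0.619, -0.785, -0.003]]
spray side score1.00 shift 0 0
spray top score1.00 shift 0 0
spanner top score0.95 shift 0 0
spanner side score1.00 shift 0 0
bowl top score0.99 shift 0 0
strap side vs closed score1.00 shift 0 0
bar score1.00 shift 0 0
jack change 1.4292929292929293
```

Run:
```python
from h import *
S=cv2.cvtColor(cv2.imread("pics/sf.png"),cv2.COLOR_BGR2GRAY)
print(S[262:284,347:351].mean(1).round().tolist())
c=T(0,-.074,0)
for dy in(-.01,0,.01):print(dy,proj("side",c+[0,-.024+dy,0])[0].round(1))
S0=cv2.cvtColor(cv2.imread("pics/s8.png"),cv2.COLOR_BGR2GRAY);print(S0[490:560:4,421].tolist())
for z in(.06,.08):
    q=proj("side",c+[0,0,z])[0].round(1);print(z,q,int(q[0])-14,S[int(round(q[1])),int(q[0])-14:int(q[0])+15].tolist())
```

```text
[101.0, 100.0, 100.0, 101.0, 104.0, 105.0, 97.0, 96.0, 96.0, 96.0, 96.0, 96.0, 93.0, 83.0, 73.0, 72.0, 72.0, 73.0, 73.0, 72.0, 72.0, 74.0]
-0.01 [349.7 277.8]
0 [349.  274.8]
0.01 [348.4 271.8]
[103, 102, 102, 102, 105, 107, 101, 97, 97, 97, 97, 96, 93, 79, 72, 72, 73, 72]
0.06 [348.6 253.2] 334 [70, 72, 82, 94, 96, 96, 95, 95, 86, 88, 93, 95, 99, 100, 102, 101, 101, 100, 99, 95, 91, 86, 83, 66, 62, 63, 63, 66, 90]
0.08 [349.  248.1] 335 [71, 81, 87, 94, 96, 96, 95, 95, 92, 96, 79, 69, 66, 63, 64, 65, 64, 63, 64, 68, 85, 83, 74, 64, 66, 93, 99, 100, 98]
```

```bash
python3 -c "
from station import r
print(r.hand_in())"
```

```text
the job is handed in; nothing more can be done
None
```

The bar is set up for drilling and I handed the job in at about 22 s of the 72 s allowed. No verdict was reported.

- **Bar:** I laid it in both V-blocks. The images put its centre on the seat, so it is about 8 mm short of the end stop.
- **Strap:** I swung it fully over the bar. At the stop the reaction rose to 11 N with no further motion.
- **Jack:** I pushed it by its foot with the fingers leaned back. In the side camera it stands upright, within about 2 mm of its spot under the overhang.
- **Bystanders:** The spray can, bowl and spanner matched their starting pictures with no shift, and the arm stands clear of everything.

No check failed, with two limits:

- **Viewing limit:** I had used all 12 picture views, so the last checks on the jack's final position and on the bystanders were numeric only.
- **First edge reading on the jack:** Taken with the gripper still in view, it suggested the jack was 3 to 4 mm short. The clear view after backing off did not show that.

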